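# Cordless screwdriver onto its charger, clutch at six

### The arm

A 6-joint arm with a two-finger parallel gripper is mounted at the origin on the work surface. World frame = base frame: x ahead of the robot, y to its left, z up, the work surface at z = 0. Lengths are in m, angles in rad, forces in N, time in s.
With the tool pointing down it reaches from about 0.375 to 0.975 m from the base axis. Payload 3.8 kg.
Tool frame: the origin (TCP) lies midway between the tips of the shut fingers; the grasp point (between the pads) lies 19 mm behind it; z points along the fingers, y is the line along which they close (so a half turn about z gives the same grasp; the last joint's range is limited). The gripper opens to 88 mm and grips with 3 to 60 N. Pads are 18 mm wide; open, the fingers measure 123 mm over their backs; the gripper's body (75 mm by 187 mm) begins 45 mm behind the grasp point.
Start: joints at [1.299, 0.264, 1.604, -0, 1.274, -0.037], TCP at [0.157, 0.656, 0.203] pointing down, gripper open.
Joint ranges: [-2.63, 2.63], [-0.94, 2.18], [0.31, 2.57], [-1.31, 4.45], [0, 2.66], [-2.55, 2.55]. Speed limits (rad/s): [2.57, 2.57, 3.14, 3.14, 3.14, 3.14].

### API

Orientations are given as a rotation vector (axis times angle).
In Python, from cell import manip, inverse_kinematics, cams, order gives the robot as it stands. Calls block until the motion is done:
- manip.move_pose(position, orientation): joint-space move of the TCP to a pose.
- manip.move_linear(position, rate=0.15, rot=None): straight line of the TCP; rot=None keeps the orientation; rate is the mean speed in m/s.
- manip.set_joints(angles): joint-space move.
- manip.set_gripper(opening, force=None): finger opening in m; force is the grip in N (None keeps the last); returns when the fingers have stopped.
- manip.dwell(seconds).
- inverse_kinematics(position, orientation): joint angles nearest the present ones, or None.
- manip.state(): the state.
- cams.capture(name): name is "scene" or "top" or "wrist"; returns a dict with "image" (400x640x3 uint8, blue, green, red), "z_map" (400x640 float32, m along the optical axis (not along the pixel's ray), 0 where there is no reading), "intrinsics" (3x3 intrinsics, pixels), "k1" (the pictures are not rectified: a ray, as slopes to the right and down, at radius r is drawn at 1 + k1 r^2 times it, then the intrinsics apply), "position" and "orientation" of the camera in the world; the wrist camera has in their place "T_tool_cam" (4x4, takes a point from camera to tool coordinates, whose origin is the TCP and whose axes are the flange's). Camera axes: x right, y down, z forward; pixel columns grow to the right and rows downward; lengths in m; the calibration is good to about 2 mm. A picture is of the moment at which its call begins: read the wrist's pose just before it.
A pose or a line that the arm cannot do raises manip.IKError and nothing moves.
- order.close_job(): hands the job in; it is judged then, once.
The state is a dict: "clock": time; "joint_pos": joint angles; "joint_velocities": joint speeds; "tau": joint torques, N m; "tool_pos": TCP position; "tcp_rot": TCP orientation; "contact_force": force on the tool from outside, world axes, zero at the start; "moment": the same for the moment, N m; "gripper_width": finger opening in m; "grasp_force": force on a finger pad.
Only numpy, scipy, OpenCV 4.12 (cv2) and the standard library are available. Lean on these libraries where they do the work, as an engineer would, in place of code of your own. Each camera call takes 0.05 s, during which the arm holds its last target. There are 200 camera calls.

### The job

The green cordless screwdriver has been pushed half under the clear desk riser: draw it out and lay it fully home in its charging cradle, switch upwards, tail against the charging contacts and nose over the open end. Then, with it lying in the cradle, turn its clutch collar to click number 6 (the orange bar under the yellow index mark), let go, and leave it there. Leave everything else on the desk where it stands.

Things in the scene. Friction and masses are not known exactly. Their poses are not given: they have to be found in the camera images.
- driver_mid (a point): Balance point of the loose green inline screwdriver (198 mm, 0.53 kg), on its long axis; x to the nose, z up through the red switch. Along x from here: tail -75 mm; square handle -75 to +57 (46 wide in y, 48 high, flat belly 24 mm below the axis); collar +59 to +89; cone and chuck +89 to +124, under 40 mm thick. It starts belly down on the desk.
- driver_tail (a point): Middle of the tail face, on the axis, 75 mm behind driver_mid. At the start 80 to 100 mm of the tail end sticks out from the riser towards the robot and the rest lies under it, so only the tail end can be taken from above; in the cradle the tail end is enclosed, so there it must be held near its balance point.
- driver_nose (a point): Tip of the bit on the screwdriver's axis, 124.5 mm ahead of driver_mid.
- collar_mid (a point): Centre of the clutch collar on the axis, 74 mm ahead of driver_mid: a black knurled sleeve, 45 mm diameter, 30 mm long. Its rear half has ten raised bars for numbers 1 to 10, 0.4 rad apart, longer with the number; 6 is orange and wider, the rest white. The number set is the bar in line with the yellow index mark on top of the handle's front end.
- clutch (a joint): Collar angle about the axis from tail to nose, rad, right-handed (thumb to the nose). Number n is at 0.4 x (n - 1): 1 at 0, 6 at 2.0, 10 at 3.6; end stops just beyond 1 and 10. It starts at 1, 2, 3 or 4. It clicks into each number while the screwdriver lies belly down and stays when let go; going over a click takes about 0.2 N m.
- cradle: Black charging cradle fixed to the desk; origin on the desk under cradle_seat, x from tail to nose of the seated screwdriver. Base 190 x 92 x 12 mm, bed 45 mm up. Rear housing x = -85 to -28 mm with cheeks and end wall (contacts at -76.5 mm); front saddle x = 30 to 53 mm. Slot 49.6 mm wide; flared cheeks end 83 mm up and 35 mm to each side.
- cradle_seat (a point): Where driver_mid lies when the screwdriver is home (tail within 2 mm of the contacts), 69 mm above the desk; axes as the cradle. From 28 mm behind to 30 mm ahead of it only a 30 mm wide spine runs under the handle, so fingers have room there to lower the screwdriver straight down. Collar and nose overhang freely beyond the front saddle.
- cradle_nose (a point): Where driver_nose lies when the screwdriver is home the right way round.
- riser: Fixed riser: clear shelf on plywood side panels, books on it, open to the robot. Origin on the desk 60 mm before the middle of its front edge, x inwards. Shelf x = 60 to 290 mm, y = +-150, underside 88 and top 96 mm up; panels y = +-138 to +-150; paper stack under it from x = 205. Books on top from x = 135, up to 150 mm up.
- ink_jar: Loose dark glass ink jar, 60 mm diameter, 85 mm high, origin under its centre; bystander, beside the riser's opening.
- paint_pot: Loose orange paint pot, 64 mm diameter, 55 mm high, origin under its centre; bystander, beside the riser's opening.
- pencil_pot: Loose metal pot 76 mm diameter, 100 mm high, with pencils up to 162 mm above the desk; origin under its centre; bystander.
- case: Loose brown spectacle case 150 mm (its x) x 58 mm x 40 mm high, origin under its centre; bystander.
- corner: Loose L-shaped picture-frame corner sample, within 75 mm of its origin, 24 mm high; bystander.
- tape: Loose roll of yellow masking tape lying flat, 100 mm outer diameter, 25 mm high, origin under its centre; bystander close beside the cradle.
- screw_box: Loose cardboard box of screws 85 mm (its x) x 58 mm x 28 mm high, origin under its centre; bystander before the cradle's tail end.
Things that resemble listed ones, but are neither listed nor needed, are in the scene too. What is shaped like the cradle but blue is not meant.

How it is judged:
On the way:
1. The screwdriver lies home in the cradle, let go, its clutch not yet at 6 (distance between driver_mid and cradle_seat below 0.008 m and distance between driver_nose and cradle_nose below 0.012 m and angle between driver_mid's own z axis and vertical below 0.15 rad and contact force between driver and the fingers below 0.2 N and value of joint clutch below 1.6 rad), for 0.2 s.
At the end, for the whole second after the job is handed in: The screwdriver lies at rest in the cradle, switch up, its balance point within 8 mm and its nose within 12 mm of their home points, tilted less than 0.15 rad; the clutch collar stands at number 6 (2.0 rad, within 0.12 rad) (distance between driver_mid and cradle_seat below 0.008 m and distance between driver_nose and cradle_nose below 0.012 m and angle between driver_mid's own z axis and vertical below 0.15 rad and value of joint clutch between 1.88 and 2.12 rad and linear speed of driver below 0.02 m/s); the robot touches nothing.
It fails at once if a bystander was moved more than 30 mm (distance of any of ink_jar, paint_pot, pencil_pot, case, corner, tape, screw_box from where it was at the start of the episode above 0.03 m).
It fails at once if a jar or the pencil pot was tipped (angle between any of ink_jar, paint_pot, pencil_pot's own z axis and vertical above 0.6 rad).
It also fails if it takes over 67 s, if anything falls off the work surface, if the arm or the gripper's body presses on something with over 40 N, if the wrist force passes 120 N, or if a joint passes its speed limit or range.

## Working session

There is one attempt and no reset: what is moved stays moved. The work goes in short steps, each a Python script; the robot and the scene stay as the last script left them, time stands still between calls to the robot, and variables do not carry over. Pictures are saved under pics/ and viewed, at most 10 in all, crops included, and the job is handed in when it is done.

```bash
mkdir -p pics; ls
cat > h.py <<'E'
import numpy as np, cv2
from scipy.spatial.transform import Rotation as R
from cell import manip, inverse_kinematics, cams, order
def cam(name):
    s=manip.state(); c=cams.capture(name)
    if name=="wrist":
        T=np.eye(4);T[:3,:3]=R.from_rotvec(s["tcp_rot"]).as_matrix();T[:3,3]=s["tool_pos"]
        M=T@np.array(c["T_tool_cam"])
    else:
        o=np.array(c["orientation"]);M=np.eye(4)
        M[:3,:3]=o if o.shape==(3,3) else R.from_rotvec(o).as_matrix() if o.size==3 else None
        M[:3,3]=c["position"]
    c["M"]=M; return c
def slopes(c,uv):
    K=np.array(c["intrinsics"]);uv=np.atleast_2d(np.float64(uv))
    return cv2.undistortPoints(uv.reshape(-1,1,2),K,np.array([c["k1"],0,0,0.])).reshape(-1,2)
def onplane(c,uv,z):
    s=slopes(c,uv);d=np.c_[s,np.ones(len(s))]@c["M"][:3,:3].T;o=c["M"][:3,3]
    return o+d*((z-o[2])/d[:,2])[:,None]
def bydepth(c,uv):
    uv=np.atleast_2d(uv);s=slopes(c,uv);z=np.array([c["z_map"][int(v),int(u)] for u,v in uv])
    return (np.c_[s,np.ones(len(s))]*z[:,None])@c["M"][:3,:3].T+c["M"][:3,3]
def cloud(c):
    h,w=c["z_map"].shape;u,v=np.meshgrid(np.arange(w),np.arange(h))
    s=slopes(c,np.c_[u.ravel(),v.ravel()]);z=c["z_map"].ravel()
    P=(np.c_[s,np.ones(len(s))]*z[:,None])@c["M"][:3,:3].T+c["M"][:3,3]
    P[z==0]=np.nan
    return P.reshape(h,w,3)
def proj(c,P):
    p=(np.atleast_2d(P)-c["M"][:3,3])@c["M"][:3,:3];return cv2.projectPoints(p,np.zeros(3),np.zeros(3),np.array(c["intrinsics"]),np.array([c["k1"],0,0,0.]))[0].reshape(-1,2)
def down(yaw):  # tool z down, tool y (closing) ; tool x along yaw
    x=np.array([np.cos(yaw),np.sin(yaw),0]);z=np.array([0,0,-1.]);return R.from_matrix(np.c_[x,np.cross(z,x),z]).as_rotvec()
E
python3 - <<'E'
from h import *
for n in ["scene","top"]:
    c=cam(n); cv2.imwrite(f"pics/{n}0.png",c["image"]); print(n,c["M"].round(3).tolist(),np.array(c["intrinsics"]).tolist(),c["k1"])
    np.savez(f"{n}0.npz",**{k:np.array(v) for k,v in c.items() if k!='name'})
s=manip.state();print(R.from_rotvec(s["tcp_rot"]).as_matrix().round(3),s["clock"],s["gripper_width"])
E
```

```text
pics
scene [[0.51, 0.499, -0.701, 1.302], [0.86, -0.301, 0.412, -0.489], [-0.005, -0.813, -0.582, 0.749], [0.0, 0.0, 0.0, 1.0]] [[391.3747473601815, 0.0, 326.93615748560364], [0.0, 391.3747473601815, 200.8412319588229], [0.0, 0.0, 1.0]] 0.01339167175452883
top [[-0.142, -0.968, 0.205, 0.227], [-0.99, 0.139, -0.028, 0.023], [-0.002, -0.207, -0.978, 1.225], [0.0, 0.0, 0.0, 1.0]] [[383.0294868318405, 0.0, 317.5996239345364], [0.0, 383.0294868318405, 196.4303778279614], [0.0, 0.0, 1.0]] -0.0915954056232596
[[-0.973  0.233 -0.001]
 [ 0.233  0.973 -0.002]
 [ 0.    -0.002 -1.   ]] 0.1 0.08813703875944244
```

View pics/scene0.png

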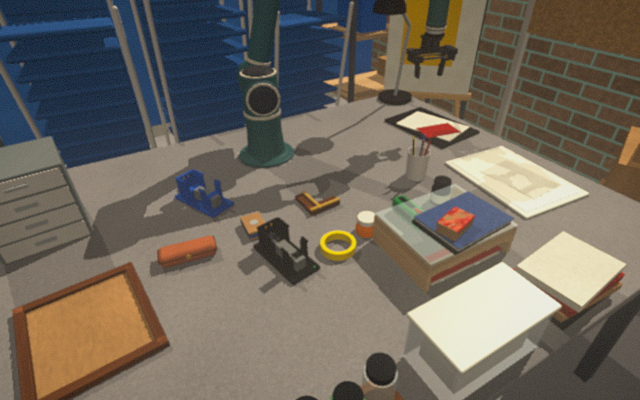

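View pics/top0.png

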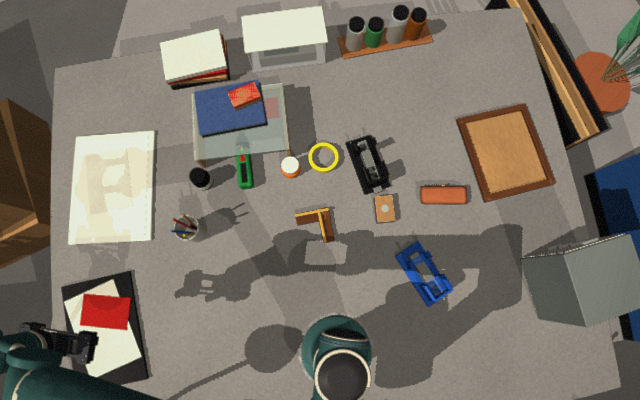

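Top view: the green screwdriver's tail end is at about (245,172), going under the riser (240,120). The ink jar is at (200,178) and the paint pot at (290,167). There are two cradle shapes: the black one at (367,163), with the tape at (323,156) and the screw box at (386,208), and a blue one at (424,275). The black one fits the description. The green jar at (374,32) on the rack is not the driver. Next: an enlarged crop plus measurement.

Run:
```python
from h import *
t=dict(np.load("top0.npz"));s=dict(np.load("scene0.npz"))
im=t["image"]; a=cv2.resize(im[90:220,180:410],None,fx=3.4,fy=3.4,interpolation=cv2.INTER_CUBIC); cv2.imwrite("pics/crop1.png",a)
for n,c,win in (("top",t,(180,120,420,230)),("scene",s,(230,170,460,300))):
    C=cloud(c);hsv=cv2.cvtColor(c["image"],cv2.COLOR_BGR2HSV)
    m0=np.zeros(hsv.shape[:2],np.uint8);m0[win[1]:win[3],win[0]:win[2]]=255
    g=cv2.inRange(hsv,(50,100,40),(85,255,255))&m0
    P=C[g>0]; print(n,"green",len(P),np.nanpercentile(P,[2,50,98],axis=0).round(3).tolist())
    # cradle: dark px above the desk
    k=(cv2.inRange(hsv,(0,0,0),(180,255,70))&m0)>0
    Q=C[k];Q=Q[~np.isnan(Q).any(1)]; 
    near=(np.hypot(Q[:,0]-.66,Q[:,1]+.1)<.3)&(Q[:,2]>.006)&(Q[:,1]<0.03)
    Q=Q[near]; print("dark",len(Q),Q.mean(0).round(3),np.percentile(Q,[1,99],axis=0).round(3).tolist())
    for lo,hi in((.006,.02),(.03,.06),(.06,.09)):
        q=Q[(Q[:,2]>lo)&(Q[:,2]<hi)]
        if len(q)>5: r=cv2.minAreaRect(np.float32(q[:,:2]));print(lo,len(q),[np.round(x,3) for x in r],cv2.boxPoints(r).round(3).tolist())
print(onplane(t,[[245,150],[245,186],[200,178],[290,167],[323,156],[386,208],[193,157],[286,151]],0.04).round(3))
```

```text
top green 360 [[0.541, 0.19, 0.012], [0.587, 0.204, 0.046], [0.647, 0.233, 0.051]]
dark 1280 [ 0.555 -0.186  0.035] [[0.414, -0.244, 0.007], [0.661, -0.02, 0.084]]
0.006 642 [array([ 0.531, -0.113]), array([0.203, 0.306]), np.float64(25.884)] [[0.3720000088214874, -0.019999999552965164], [0.5059999823570251, -0.29499998688697815], [0.6890000104904175, -0.2070000022649765], [0.5550000071525574, 0.0689999982714653]]
0.03 339 [array([ 0.562, -0.191]), array([0.149, 0.065]), np.float64(10.024)] [[0.4830000102519989, -0.1720000058412552], [0.4950000047683716, -0.2370000034570694], [0.640999972820282, -0.210999995470047], [0.6299999952316284, -0.1459999978542328]]
0.06 270 [array([ 0.558, -0.193]), array([0.139, 0.073]), np.float64(10.893)] [[0.4819999933242798, -0.17100000381469727], [0.4959999918937683, -0.24199999868869781], [0.6330000162124634, -0.2160000056028366], [0.6190000176429749, -0.14499999582767487]]
scene green 60 [[0.553, -0.15, 0.012], [0.565, 0.194, 0.048], [0.653, 0.225, 0.052]]
dark 1821 [ 0.574 -0.199  0.036] [[0.438, -0.249, 0.007], [0.668, -0.018, 0.083]]
0.006 799 [a
[... 243 characters left out ...]
0.03 567 [array([ 0.566, -0.196]), array([0.15 , 0.066]), np.float64(10.356)] [[0.4869999885559082, -0.1770000010728836], [0.49900001287460327, -0.24199999868869781], [0.6460000276565552, -0.2150000035762787], [0.6340000033378601, -0.15000000596046448]]
0.06 363 [array([ 0.563, -0.197]), array([0.136, 0.068]), np.float64(10.996)] [[0.49000000953674316, -0.17599999904632568], [0.503000020980835, -0.24400000274181366], [0.6370000243186951, -0.21799999475479126], [0.6240000128746033, -0.1509999930858612]]
[[ 0.662  0.201  0.04 ]
 [ 0.542  0.213  0.04 ]
 [ 0.589  0.356  0.04 ]
 [ 0.584  0.063  0.04 ]
 [ 0.605 -0.048  0.04 ]
 [ 0.408 -0.219  0.04 ]
 [ 0.664  0.374  0.04 ]
 [ 0.639  0.069  0.04 ]]
```

View pics/crop1.png

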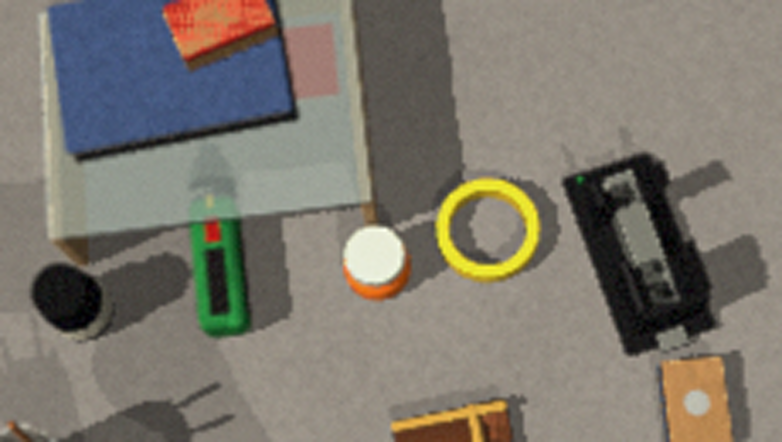

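Crop: the driver has its red switch up at (212,230), its tail at (225,330), and goes under the clear shelf. The black cradle lies at (640,250), with its near end (675,340) facing the screw box (697,400), so the tail end is towards the robot and the yaw is about +0.18. I'll move above the driver and refine with the wrist camera.

Run:
```python
from h import *
yaw=-0.1
for y in (yaw,yaw+np.pi):
    q=inverse_kinematics([.56,.207,.22],down(y));print(None if q is None else np.round(q,2))
    for ty in (0.18,):
        q=inverse_kinematics([.56,-.19,.12],down(ty+(y-yaw)));print(None if q is None else np.round(q,2))
c=cams.capture("wrist");print(np.round(c["T_tool_cam"],3).tolist(),c["intrinsics"][0],c["k1"])
# prefer lower |q6|
qs=[(abs(inverse_kinematics([.56,.207,.22],down(y))[5]),y) for y in (yaw,yaw+np.pi) if inverse_kinematics([.56,.207,.22],down(y)) is not None]
y=min(qs)[1];print(y)
manip.move_pose([.57,.207,.22],down(y))
c=cam("wrist");cv2.imwrite("pics/w1.png",c["image"])
np.savez("w1.npz",**{k:np.array(v) for k,v in c.items()})
C=cloud(c);hsv=cv2.cvtColor(c["image"],cv2.COLOR_BGR2HSV)
g=cv2.inRange(hsv,(50,100,30),(85,255,255));P=C[g>0];P=P[~np.isnan(P).any(1)]
print(len(P),np.percentile(P,[1,50,99],axis=0).round(3).tolist(),manip.state()["clock"])
for lo,hi in ((.042,.056),):
    q=P[(P[:,2]>lo)&(P[:,2]<hi)];r=cv2.minAreaRect(np.float32(q[:,:2]));print(r,cv2.boxPoints(r).round(3).tolist())
```

```text
[ 0.31  0.11  1.76 -0.    1.28  1.98]
[-0.37  0.17  1.87 -0.    1.1   1.02]
[ 0.31  0.11  1.76 -0.    1.28 -1.16]
[-0.37  0.17  1.87 -0.    1.1  -2.12]
[[-0.0, -0.949, -0.315, 0.083], [1.0, -0.0, 0.0, 0.0], [-0.0, -0.315, 0.949, -0.181], [0.0, 0.0, 0.0, 1.0]] [318.87765107   0.         319.18226172] -0.05291864356794625
3.041592653589793
2514 [[0.542, -0.144, 0.014], [0.589, 0.213, 0.046], [0.651, 0.234, 0.049]] 2.3833
((0.5984472036361694, 0.21218524873256683), (0.04292469471693039, 0.10922959446907043), 89.33726501464844) [[0.5440000295639038, 0.19099999964237213], [0.652999997138977, 0.1899999976158142], [0.652999997138977, 0.2329999953508377], [0.5440000295639038, 0.23399999737739563]]
```

View pics/w1.png

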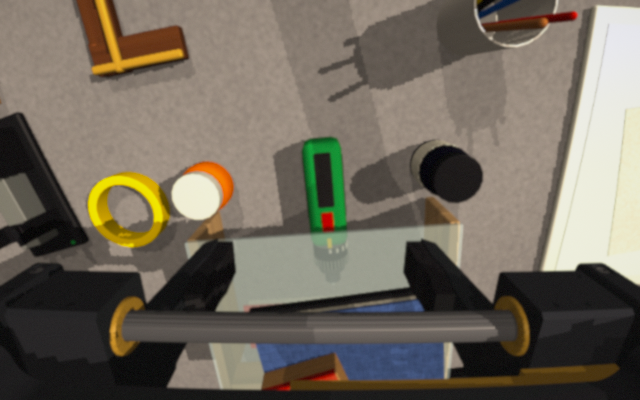

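Wrist view: the driver's tail is at (322,140), the red switch at (327,221) and the collar under the shelf at (330,245). The paint pot (200,190) and ink jar (447,172) are well clear of the fingers' path. I'll get the axis from slices, then grasp and draw.

Run:
```python
from h import *
c=dict(np.load("w1.npz"));C=cloud(c);hsv=cv2.cvtColor(c["image"],cv2.COLOR_BGR2HSV)
g=cv2.inRange(hsv,(50,100,30),(85,255,255));g=cv2.morphologyEx(g,cv2.MORPH_CLOSE,np.ones((25,25)))
g[:, :280]=0;g[:,360:]=0;g[232:]=0
vs=np.arange(150,228,4);uv=[]
for v in vs:
    u=np.where(g[v])[0];uv.append([(u.min()+u.max())/2,v])
    if v%20==10: print(v,u.min(),u.max(), C[v,(u.min()+2):(u.max()-1):6,2].round(3))
P=onplane(c,uv,.046);p=np.polyfit(P[:,0],P[:,1],1);print(p,np.arctan(p[0]),np.abs(np.polyval(p,P[:,0])-P[:,1]).max())
t=np.where(g[:,322])[0].min();print(t,onplane(c,[[322,t],[326,232]],.040).round(4),bydepth(c,[[322,t+3],[322,t+8]]).round(3))
e=onplane(c,[[230,240],[330,233],[450,225]],.096);print("edge",e.round(3))
x=np.array([.56,.60]);print(np.polyval(p,x))
```

```text
150 302 340 [0.044 0.046 0.046 0.048 0.047 0.047]
170 304 342 [0.044 0.049 0.048 0.049 0.049 0.047]
190 306 343 [0.045 0.048 0.048 0.047 0.048 0.046]
210 308 345 [0.044 0.049 0.047 0.047 0.046 0.047]
[-0.00691876  0.21626288] -0.0069186448179580215 0.0004868214752372091
138 [[0.5394 0.2147 0.04  ]
 [0.6555 0.2085 0.04  ]] [[0.543 0.214 0.038]
 [0.548 0.214 0.045]]
edge [[0.629 0.107 0.096]
 [0.631 0.214 0.096]
 [0.635 0.34  0.096]]
[0.21238838 0.21211163]
```

Run:
```python
from h import *
yaw=-0.01;o=down(yaw+np.pi);ax=np.array([np.cos(yaw),np.sin(yaw)])
gp=np.array([.575,.2123])
manip.move_pose([*gp,.12],o)
manip.move_linear([*gp,.008],rate=.15)
manip.set_gripper(.03,30);s=manip.state();print(s["gripper_width"],s["grasp_force"],s["clock"],s["contact_force"].round(1) if hasattr(s["contact_force"],'round') else s["contact_force"])
g2=gp-.122*ax
manip.move_linear([*g2,.008],rate=.12)
s=manip.state();print(s["gripper_width"],s["grasp_force"],s["clock"],np.round(s["contact_force"],1),np.round(s["tool_pos"],3))
manip.set_gripper(.075)
manip.move_linear([*g2,.10],rate=.2)
g3=g2-0.03*ax   # camera looks toward -tool x = ahead
manip.move_linear([*g2,.20],rate=.25)
c=cam("wrist");cv2.imwrite("pics/w2.png",c["image"]);np.savez("w2.npz",**{k:np.array(v) for k,v in c.items()})
C=cloud(c);hsv=cv2.cvtColor(c["image"],cv2.COLOR_BGR2HSV)
g=cv2.inRange(hsv,(50,100,30),(85,255,255));g=cv2.morphologyEx(g,cv2.MORPH_CLOSE,np.ones((25,25)))
n,l,st,_=cv2.connectedComponentsWithStats(g);k=1+st[1:,4].argmax();print(st[k])
x0,y0,w,h=st[k][:4];uv=[]
for v in range(y0+10,y0+h-8,4):
    u=np.where(l[v]==k)[0];uv.append([(u.min()+u.max())/2,v])
P=onplane(c,uv,.046);p=np.polyfit(P[:,0],P[:,1],1);print(p,P[0].round(3),P[-1].round(3),np.abs(np.polyval(p,P[:,0])-P[:,1]).max())
print(onplane(c,[[x0+w/2,y0],[x0+w/2,y0+h]],.044).round(4),manip.state()["clock"])
```

```text
0.04523556986003488 30.00184714794159 4.4917 [-0.5 -1.6  2.2]
0.0450702294575374 29.996199309825897 5.6583 [-4.5  0.8  5.2] [0.452 0.214 0.008]
[ 299  137   42  114 4461]
[-0.01571998  0.22157454] [0.427 0.215 0.046] [0.533 0.213 0.046] 0.00040372656778833726
[[0.4163 0.2149 0.044 ]
 [0.5498 0.2136 0.044 ]] 7.475
```

View pics/w2.png

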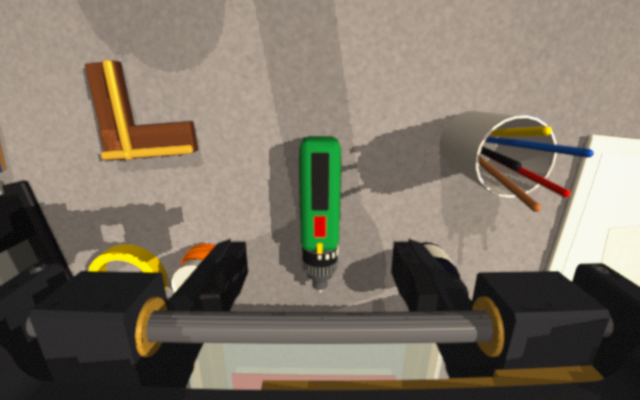

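The driver is fully out: tail at (320,137), switch at (320,227) and collar at (320,260). Nothing around it has moved. Before picking it up I'll take a close look at the cradle.

Run:
```python
from h import *
yaw=.18;ax=np.array([np.cos(yaw),np.sin(yaw)])
p=np.array([.56,-.193])-.05*ax
manip.move_pose([*p,.24],down(yaw+np.pi))
c=cam("wrist");cv2.imwrite("pics/w3.png",c["image"]);np.savez("w3.npz",**{k:np.array(v) for k,v in c.items()})
C=cloud(c).reshape(-1,3);hsv=cv2.cvtColor(c["image"],cv2.COLOR_BGR2HSV).reshape(-1,3)
m=(hsv[:,2]<80)&(C[:,2]>.06)&(C[:,2]<.1)&(np.hypot(C[:,0]-.56,C[:,1]+.19)<.13);Q=C[m]
r=cv2.minAreaRect(np.float32(Q[:,:2]));print(len(Q),r,cv2.boxPoints(r).round(4).tolist(),np.percentile(Q[:,2],[5,50,95]).round(3))
m=(hsv[:,2]<80)&(C[:,2]>.076)&(C[:,2]<.1)&(np.hypot(C[:,0]-.56,C[:,1]+.19)<.13);Q=C[m]
for y in (.17,.18,.19,.2):
    a=np.array([np.cos(y),np.sin(y)]);b=np.array([-a[1],a[0]]);d=Q[:,:2]-[.56,-.193];u=d@a;v=d@b
    print(y,"u",np.percentile(u,[0.5,99.5]).round(4),"v rear",np.percentile(v[u<-.02],[.5,99.5]).round(4),"v front",np.percentile(v[u>.02],[.5,99.5]).round(4),np.histogram(u,np.arange(-.1,.08,.01))[0])
print(manip.state()["clock"])
```

```text
1979 ((0.5586457252502441, -0.1936972439289093), (0.13721726834774017, 0.07215575128793716), 10.317641258239746) [[0.4846999943256378, -0.1704999953508377], [0.4975999891757965, -0.24150000512599945], [0.6326000094413757, -0.21690000593662262], [0.619700014591217, -0.14589999616146088]] [0.065 0.079 0.083]
0.17 u [-0.0696  0.066 ] v rear [-0.0366  0.035 ] v front [-0.0352  0.036 ] [  0   0   1 465 151 146 145 140 102   0   0   0   0   0  72 113  64]
0.18 u [-0.0694  0.0658] v rear [-0.0363  0.0355] v front [-0.0358  0.0354] [  0   0   2 465 151 145 147 138 102   0   0   0   0   0  72 112  65]
0.19 u [-0.0696  0.0655] v rear [-0.0359  0.036 ] v front [-0.0364  0.0348] [  0   0   1 464 153 145 149 136 102   0   0   0   0   0  76 107  66]
0.2 u [-0.0698  0.0657] v rear [-0.0356  0.0365] v front [-0.037   0.0342] [  0   0   5 458 153 150 144 137 103   0   0   0   0   0  75 108  66]
9.0833
```

View pics/w3.png

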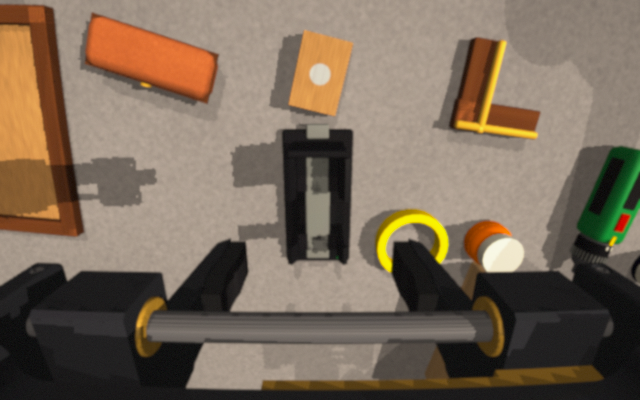

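The view confirms the black cradle: the end wall of its rear housing is at (318,148) facing the screw box (320,72), and the front saddle is at (318,250). The extents of -85 to +53 mm fit, which puts the seat at about (0.574,-0.191) with yaw 0.18. Next I pick up at the balance point and place.

```bash
cat >> h.py <<'E'
YAW=.18;A=np.array([np.cos(YAW),np.sin(YAW)]);B=np.array([-A[1],A[0]]);SEAT=np.array([.5743,-.1907])
def rep(*t):
    s=manip.state();f=np.array(s["contact_force"]);print(*t,"t%.1f"%s["clock"],"w%.4f"%s["gripper_width"],"g%.1f"%s["grasp_force"],"F axial %.1f lat %.1f z %.1f"%(f[:2]@A,f[:2]@B,f[2]),np.round(s["moment"],2),np.round(s["tool_pos"],4));return s
E
python3 - <<'E'
from h import *
o=down(-.013+np.pi);g=[.4925,.2138]
manip.move_pose([*g,.12],o)
manip.move_linear([*g,.006],rate=.15)
manip.set_gripper(.03,45);rep("grip")
manip.move_linear([*g,.17],rate=.15);rep("lift")
p=SEAT+.003*A;o=down(YAW+np.pi)
manip.move_pose([*p,.17],o);rep("over")
c=cam("wrist");cv2.imwrite("pics/w4.png",c["image"])
manip.move_linear([*p,.10],rate=.12);rep("above")
for z in (.075,.062,.055):
    manip.move_linear([*p,z],rate=.06);s=rep(z)
    if abs(s["contact_force"][2]-0)>25: break
E
```

```text
grip t12.2 w0.0451 g45.0 F axial -0.2 lat -2.6 z 5.3 [-0.43  0.13  0.01] [0.4929 0.2136 0.0066]
lift t13.4 w0.0447 g45.0 F axial 0.7 lat 0.6 z -5.4 [ 0.01 -0.01 -0.  ] [0.4914 0.2134 0.1685]
over t14.9 w0.0452 g45.0 F axial 0.9 lat -0.3 z -4.9 [ 0.   -0.    0.03] [ 0.5773 -0.189   0.1698]
above t15.7 w0.0449 g45.0 F axial 0.8 lat -0.2 z -4.6 [ 0.09  0.05 -0.  ] [ 0.5779 -0.1902  0.1006]
0.075 t16.3 w0.0453 g45.0 F axial 0.2 lat -0.5 z -5.2 [ 0.01  0.03 -0.01] [ 0.5768 -0.19    0.0744]
0.062 t16.6 w0.0451 g45.0 F axial -0.0 lat 0.8 z -5.1 [ 0.09  0.02 -0.04] [ 0.5766 -0.1899  0.0612]
0.055 t16.9 w0.0453 g45.0 F axial 0.7 lat 0.0 z -5.1 [0.   0.01 0.03] [ 0.5767 -0.1899  0.0544]
```

View pics/w4.png

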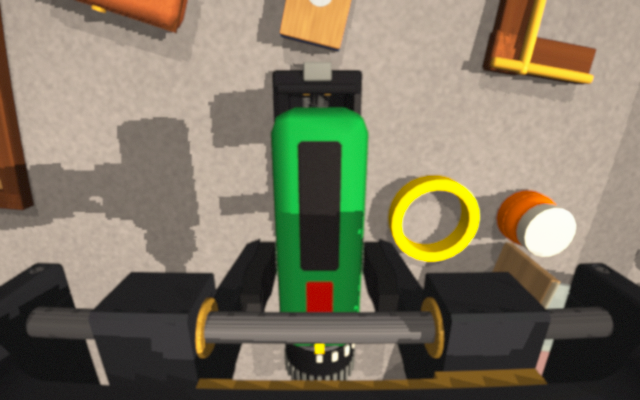

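The screwdriver is level and centred (tail at (320,108), yellow index mark at (320,348)), and it went into the slot without side force. Next: lower to the bed, push gently back against the contacts, and let go.

Run:
```python
from h import *
p=SEAT+.003*A
for z in (.053,.0515,.0505,.0495,.0485):
    manip.move_linear([*p,z],rate=.03);s=rep(z)
    if s["contact_force"][2]>2: break
zb=z
for k in range(1,7):
    q=p-.001*k*A
    manip.move_linear([*q,zb],rate=.03);s=rep(k)
    if np.array(s["contact_force"])[:2]@A>8: break
manip.set_gripper(.066);rep("open");manip.dwell(.3)
manip.move_linear([*q,.13],rate=.15)
b=q-.06*A
manip.move_linear([*b,.20],rate=.2)
c=cam("wrist");np.savez("w5.npz",**{k:np.array(v) for k,v in c.items()});rep("up")
im=c["image"];x=cv2.resize(im[90:330,200:440],None,fx=2.4,fy=2.4,interpolation=cv2.INTER_CUBIC);cv2.imwrite("pics/w5.png",x)
hsv=cv2.cvtColor(im,cv2.COLOR_BGR2HSV);g=cv2.inRange(hsv,(50,100,30),(85,255,255));g=cv2.morphologyEx(g,cv2.MORPH_CLOSE,np.ones((35,35)))
n,l,st,_=cv2.connectedComponentsWithStats(g[:, :480]);k=1+st[1:,4].argmax();x0,y0,w,h=st[k][:4]
uv=[]
for v in range(y0+10,y0+h-8,4):
    u=np.where(l[v]==k)[0];uv.append([(u.min()+u.max())/2,v])
P=onplane(c,uv,.091)[:,:2]-SEAT;print("axis along/lat mm",(1e3*P@np.c_[A,B])[::6].round(1).tolist())
E=onplane(c,[[x0+w/2,y0],[x0+w/2,y0+h]],.089)[:,:2]-SEAT;print("ends",(1e3*E@A).round(1))
```

```text
0.053 t17.1 w0.0451 g45.0 F axial -0.4 lat -0.2 z -5.1 [0.07 0.08 0.08] [ 0.5772 -0.1901  0.053 ]
0.0515 t17.4 w0.0448 g45.0 F axial 1.0 lat -0.6 z -4.6 [-0.05 -0.09  0.03] [ 0.5775 -0.1902  0.0517]
0.0505 t17.6 w0.0453 g45.0 F axial -2.4 lat 2.0 z 5.3 [ 0.26  0.58 -0.02] [ 0.5775 -0.1903  0.0516]
1 t17.9 w0.0449 g45.0 F axial 1.3 lat 2.1 z 5.2 [ 0.45  0.03 -0.02] [ 0.5776 -0.1903  0.0516]
2 t18.1 w0.0451 g45.0 F axial 4.7 lat 2.5 z 4.6 [ 0.66 -0.61  0.01] [ 0.5773 -0.1905  0.0516]
3 t18.4 w0.0451 g45.0 F axial 5.3 lat 2.0 z 4.0 [ 0.6  -0.65 -0.02] [ 0.5766 -0.191   0.0516]
4 t18.6 w0.0451 g45.0 F axial 4.7 lat 1.7 z 4.6 [ 0.47 -0.75 -0.07] [ 0.5757 -0.1913  0.0516]
5 t18.9 w0.0451 g45.0 F axial 5.7 lat 1.3 z 3.3 [ 0.44 -0.74 -0.03] [ 0.5748 -0.1917  0.0516]
6 t19.1 w0.0449 g45.0 F axial 4.8 lat 0.4 z 3.4 [ 0.4  -0.72 -0.09] [ 0.5738 -0.1919  0.0516]
open t19.6 w0.0659 g0.0 F axial 0.1 lat 0.1 z 0.9 [ 0.03 -0.    0.  ] [ 0.5707 -0.1912  0.05  ]
up t21.3 w0.0661 g0.0 F axial -0.7 lat 0.4 z -1.2 [ 0.04 -0.   -0.03] [ 0.512  -0.2016  0.1984]
axis along/lat mm [[-70.7, 0.4], [-46.9, 0.4], [-22.0, 0.3], [4.3, -0.2], [32.2, 0.3]]
ends [-79.8  56.9]
```

View pics/w5.png

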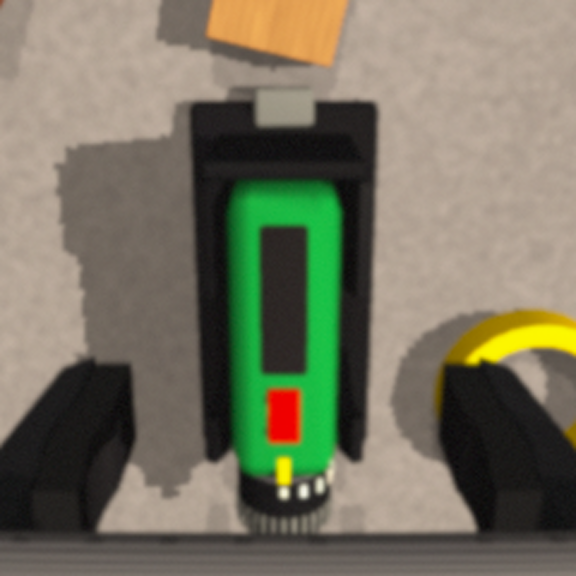

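The screwdriver is home and let go. The tail is at the end wall (285,180), the switch is up, and the handle front is at +57 mm as it should be. The index mark is at (284,470) with a white bar under it at (284,493). More bars lie only on the right (+y) at (303,492), (320,485) and (330,470), so the clutch is at 1 and needs +2.0 rad.

```bash
cat >> h.py <<'E'
CC=np.array([*(SEAT+.0755*A),.069])
def pose(phi,back=0.,flip=0):
    Rm=R.from_rotvec(phi*np.array([*A,0]))*R.from_rotvec(down(YAW+flip*np.pi))
    return CC+(.019-back)*Rm.as_matrix()[:,2],Rm.as_rotvec()
E
python3 - <<'E'
from h import *
for f in (0,1):
    for ph in (-.7,-.6,-.3,0,.3,.6,.7):
        for b in (0,.09):
            q=inverse_kinematics(*pose(ph,b,f));print(f,ph,b,None if q is None else np.round(q,2))
E
```

```text
0 -0.7 0 [ 0.04  0.39  1.93 -0.9   0.95  2.03]
0 -0.7 0.09 [ 0.14  0.29  1.9  -0.82  1.08  1.98]
0 -0.6 0 [-0.01  0.36  1.91 -0.78  0.91  1.89]
0 -0.6 0.09 [ 0.08  0.26  1.88 -0.7   1.05  1.84]
0 -0.3 0 [-0.16  0.34  1.84 -0.37  0.89  1.46]
0 -0.3 0.09 [-0.12  0.24  1.8  -0.33  1.04  1.43]
0 0 0 [-0.3   0.38  1.74 -0.    1.01  1.09]
0 0 0.09 [-0.3   0.3   1.67 -0.    1.17  1.09]
0 0.3 0 [-0.43  0.49  1.63  0.26  1.22  0.84]
0 0.3 0.09 [-0.46  0.44  1.53  0.24  1.36  0.86]
0 0.6 0 [-0.53  0.63  1.5   0.44  1.45  0.7 ]
0 0.6 0.09 [-0.58  0.62  1.37  0.42  1.59  0.72]
0 0.7 0 [-0.56  0.68  1.46  0.5   1.52  0.67]
0 0.7 0.09 [-0.61  0.68  1.32  0.47  1.67  0.7 ]
1 -0.7 0 [ 0.04  0.39  1.93 -0.9   0.95 -1.12]
1 -0.7 0.09 [ 0.14  0.29  1.9  -0.82  1.08 -1.17]
1 -0.6 0 [-0.01  0.36  1.91 -0.78  0.91 -1.25]
1 -0.6 0.09 [ 0.08  0.26  1.88 -0.7   1.05 -1.3 ]
1 -0.3 0 [-0.16  0.34  1.84 -0.37  0.89 -1.69]
1 -0.3 0.09 [-0.12  0.24  1.8  -0.33  1.04 -1.71]
1 0 0 [-0.3   0.38  1.74 -0.    1.01 -2.05]
1 0 0.09 [-0.3   0.3   1.67 -0.    1.17 -2.05]
1 0.3 0 [-0.43  0.49  1.63  0.26  1.22 -2.3 ]
1 0.3 0.09 [-0.46  0.44  1.53  0.24  1.36 -2.29]
1 0.6 0 [-0.53  0.63  1.5   0.44  1.45 -2.44]
1 0.6 0.09 [-0.58  0.62  1.37  0.42  1.59 -2.42]
1 0.7 0 [-0.56  0.68  1.46  0.5   1.52 -2.47]
1 0.7 0.09 [-0.61  0.68  1.32  0.47  1.67 -2.44]
```

```bash
cat >> h.py <<'E'
def stroke(p0,p1,force=30,step=.1):
    manip.set_gripper(.066)
    P,o=pose(p0,.10);manip.move_pose(P,o)
    P,o=pose(p0);manip.move_linear(P,rate=.12,rot=o);rep("at")
    manip.set_gripper(.03,force);rep("grip")
    n=int(round((p1-p0)/step))
    for i,ph in enumerate(np.linspace(p0,p1,n+1)[1:]):
        P,o=pose(ph);manip.move_linear(P,rate=.02,rot=o)
        s=rep("%.2f"%ph);m=np.array(s["moment"]);print("   Mx %.2f"%(m[:2]@A))
        if np.linalg.norm(s["contact_force"])>60: print("STOP");break
    manip.set_gripper(.066)
    P,o=pose(ph,.10);manip.move_linear(P,rate=.15,rot=o)
E
python3 - <<'E'
from h import *
P,o=pose(0,.14);manip.move_pose(P,o)
stroke(-.6,.65)
P,o=pose(0,.16);P[:2]-=.02*A;manip.move_pose(P,o)
c=cam("wrist");rep("look");np.savez("w6.npz",**{k:np.array(v) for k,v in c.items()})
u,v=proj(c,[*(SEAT+.065*A),.092])[0];print(u,v)
u0=int(max(0,u-100));v0=int(max(0,v-80));cv2.imwrite("pics/w6.png",cv2.resize(c["image"][v0:v0+160,u0:u0+200],None,fx=3.5,fy=3.5,interpolation=cv2.INTER_CUBIC))
E
```

```text
at t26.0 w0.0660 g0.0 F axial 0.7 lat 0.4 z 0.2 [ 0.24  0.17 -0.07] [ 0.6512 -0.1877  0.054 ]
grip t26.7 w0.0299 g0.2 F axial -0.3 lat 0.1 z 0.1 [ 0.18  0.19 -0.03] [ 0.6506 -0.1878  0.0534]
-0.50 t26.9 w0.0301 g0.0 F axial 0.2 lat 0.4 z -0.2 [0.17 0.18 0.03] [ 0.6513 -0.1871  0.0538]
   Mx 0.20
-0.39 t27.2 w0.0298 g1.7 F axial 2.0 lat -1.9 z 1.4 [-0.26 -0.25  0.14] [ 0.6495 -0.185   0.0514]
   Mx -0.30
-0.29 t27.5 w0.0298 g3.7 F axial 2.7 lat -3.2 z 5.2 [-0.77 -0.55  0.28] [ 0.6492 -0.183   0.0503]
   Mx -0.86
-0.18 t27.7 w0.0297 g3.7 F axial 1.9 lat -2.2 z 6.3 [-0.54 -0.36  0.12] [ 0.649  -0.1806  0.0497]
   Mx -0.60
-0.08 t28.0 w0.0300 g3.4 F axial 2.2 lat -1.3 z 6.5 [-0.28 -0.3   0.08] [ 0.6488 -0.1783  0.0495]
   Mx -0.33
0.03 t28.2 w0.0299 g3.4 F axial 2.4 lat -0.8 z 8.0 [-0.08 -0.22 -0.05] [ 0.6484 -0.176   0.0494]
   Mx -0.11
0.13 t28.5 w0.0299 g3.5 F axial 1.7 lat 0.1 z 7.4 [ 0.03 -0.14 -0.09] [ 0.6479 -0.1739  0.0496]
   Mx 0.01
0.23 t28.8 w0.0300 g4.0 F axial 1.4 lat -1.3 z 8.4 [ 0.11 -0.05 -0.07] [ 0.6472 -0.1719  0.0498]
   Mx 0.10
0.34 t29.0 w0.0301 g4.4 F axial 1.5 lat -2.0 z 9.1 [ 0.11  0.02 -0.07] [ 0.6466 -0.1699  0.0503]
   Mx 0.11
0.44 t29.2 w0.0301 g4.5 F axial 1.7 lat -2.6 z 8.3 [ 0.14  0.09 -0.07] [ 0.6462 -0.1681  0.0511]
   Mx 0.15
0.55 t29.5 w0.0302 g4.6 F axial 0.8 lat -3.2 z 8.4 [ 0.21  0.1  -0.08] [ 0.6459 -0.1663  0.052 ]
   Mx 0.23
0.65 t29.8 w0.0298 g4.9 F axial 1.0 lat -3.3 z 9.0 [ 0.26  0.05 -0.15] [ 0.6457 -0.1645  0.0531]
   Mx 0.26
look t31.9 w0.0658 g0.0 F axial 0.1 lat -0.8 z -0.0 [-0.07  0.17 -0.01] [ 0.6279 -0.1798  0.2085]
322.4607416239265 167.90479290335205
```

View pics/w6.png

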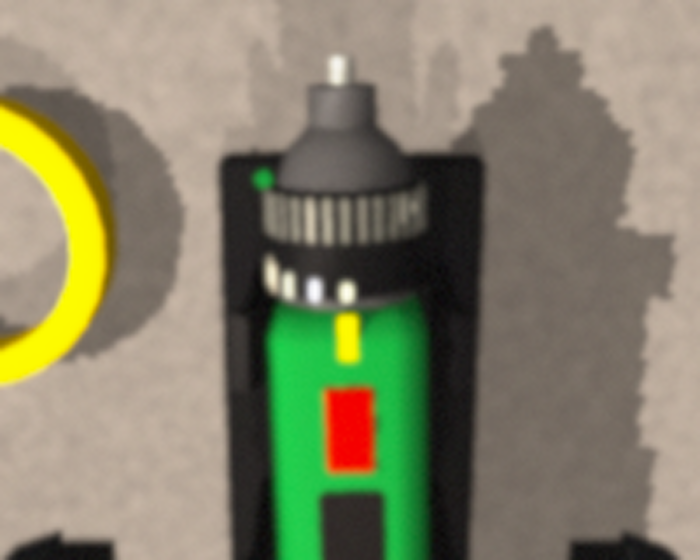

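The crop shows the driver still seated: index mark at (347,340), white bar 1 under it at (347,292), collar unmoved. The fingers closed to 30 mm with no grip, so they missed the 45 mm collar. I'll check the height profile along the axis.

Run:
```python
from h import *
t=cam("top");print(manip.state()["clock"])
for n,c in (("w6",dict(np.load("w6.npz"))),("w5",dict(np.load("w5.npz"))),("top",t)):
    C=cloud(c).reshape(-1,3);d=C[:,:2]-SEAT;u=d@A;v=d@B
    print(n)
    for a in range(-85,150,8):
        m=(abs(u-a/1e3)<.004)&(abs(v)<.05);m1=m&(abs(v)<.006)
        z=C[m1,2];hi=v[m&(C[:,2]>.052)]
        if m1.sum()>2: print(a,"z %.3f..%.3f"%tuple(np.percentile(z,[10,90])),"lat",np.percentile(hi,[3,97]).round(3) if len(hi)>4 else None,end=" | ")
    print()
```

```text
31.9167
w6
-85 z 0.078..0.080 lat [-0.031  0.029] | -77 z 0.079..0.080 lat [-0.033  0.032] | -69 z 0.089..0.092 lat [-0.036  0.034] | -61 z 0.092..0.094 lat [-0.034  0.033] | -53 z 0.092..0.094 lat [-0.035  0.033] | -45 z 0.092..0.094 lat [-0.034  0.034] | -37 z 0.092..0.094 lat [-0.035  0.033] | -29 z 0.092..0.094 lat [-0.034  0.032] | -21 z 0.093..0.094 lat [-0.022  0.021] | -13 z 0.092..0.094 lat [-0.022  0.021] | -5 z 0.092..0.094 lat [-0.022  0.021] | 3 z 0.092..0.094 lat [-0.022  0.022] | 11 z 0.092..0.095 lat [-0.022  0.022] | 19 z 0.094..0.096 lat [-0.021  0.022] | 27 z 0.094..0.096 lat [-0.024  0.023] | 35 z 0.092..0.095 lat [-0.034  0.033] | 43 z 0.092..0.094 lat [-0.038  0.044] | 51 z 0.089..0.094 lat [-0.038  0.044] | 59 z 0.087..0.093 lat [-0.038  0.044] | 67 z 0.089..0.091 lat [-0.044  0.049] | 75 z 0.327..0.344 lat [-0.048  0.047] | 83 z 0.321..0.328 lat [-0.047  0.047] | 91 z 0.085..0.090 lat [-0.049  0.049] | 99 z 0.081..0.086 lat [-0.013  0.018] | 107 z 0.075..0.080 lat [-0.007  0.012] | 115 z -0.001..0.078 lat [-0.006  0.012] | 123 z -0.001..0.072 lat [0.001 0.006]
[... 1017 characters left out ...]
[0.004 0.027] | -61 z 0.619..0.625 lat [-0.003  0.019] | -53 z 0.621..0.624 lat [-0.004  0.016] | -45 z 0.618..0.621 lat [-0.008  0.011] | -37 z 0.611..0.618 lat [-0.013  0.006] | -29 z 0.609..0.615 lat [-0.016  0.002] | -21 z 0.603..0.611 lat [-0.027 -0.002] | 3 z 0.577..0.595 lat [-0.044 -0.003] | 11 z 0.572..0.605 lat [-0.045  0.012] | 19 z 0.468..0.612 lat [-0.038  0.025] | 27 z 0.547..0.620 lat [-0.041  0.04 ] | 35 z 0.619..0.623 lat [-0.042  0.048] | 43 z 0.622..0.625 lat [-0.042  0.047] | 51 z 0.623..0.626 lat [-0.045  0.047] | 59 z 0.623..0.626 lat [-0.044  0.048] | 67 z 0.621..0.624 lat [-0.032  0.048] | 75 z 0.618..0.621 lat [-0.014  0.049] | 83 z 0.614..0.618 lat [-0.004  0.049] |
```

The profile confirms the collar spans +59 to +89 mm, so the aim was right. I'll try an upright grip to see what the fingers do.

Run:
```python
from h import *
P,o=pose(0);manip.move_linear(P,rate=.15,rot=o);s=rep("at");print(R.from_rotvec(s["tcp_rot"]).as_matrix().round(3).tolist())
manip.set_gripper(.03,30);rep("grip")
manip.dwell(.1);rep("grip")
c=cam("wrist");cv2.imwrite("pics/w7.png",c["image"])
```

```text
at t33.1 w0.0660 g0.0 F axial 0.1 lat 0.2 z 0.0 [-0.04  0.2  -0.02] [ 0.6496 -0.1776  0.0513]
[[0.984, 0.179, 0.002], [0.179, -0.984, -0.001], [0.002, 0.001, -1.0]]
grip t33.8 w0.0301 g1.2 F axial 0.5 lat 2.7 z 1.3 [0.39 0.15 0.04] [ 0.6486 -0.1767  0.0501]
grip t33.9 w0.0299 g1.2 F axial 0.6 lat 3.0 z 1.8 [0.38 0.13 0.03] [ 0.6486 -0.1768  0.0501]
```

View pics/w7.png

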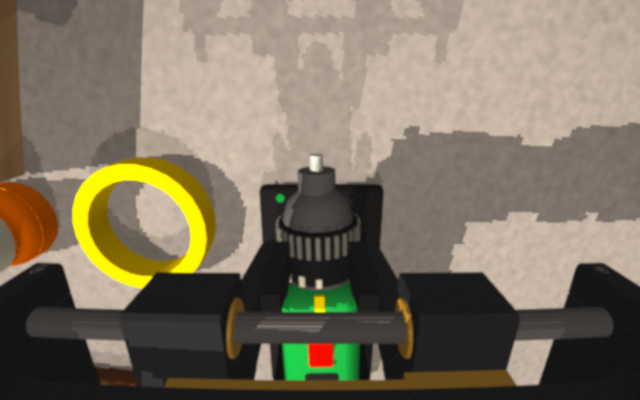

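The picture shows the upright hand around the collar: collar at (316,235), index mark at (320,303), fingers at (262,265) and (380,265). It still reads a 30 mm opening at 1.2 N, because 30 mm was the commanded stop. I'll close further to see where it really grips.

Run:
```python
from h import *
for w in (.025,.015,.0):
    manip.set_gripper(w,30);s=rep("grip %.3f"%w)
    if s["grasp_force"]>25: break
```

```text
grip 0.025 t34.3 w0.0251 g7.7 F axial -1.0 lat 2.3 z 4.9 [ 0.41  0.38 -0.07] [ 0.6491 -0.1772  0.0511]
grip 0.015 t34.6 w0.0152 g8.6 F axial 0.6 lat 3.6 z 10.8 [ 0.63  0.42 -0.02] [ 0.6508 -0.1774  0.0533]
grip 0.000 t35.0 w0.0005 g7.5 F axial 0.5 lat 2.9 z 15.1 [ 0.53  0.3  -0.01] [ 0.6522 -0.1779  0.0547]
```

Run:
```python
from h import *
s=manip.state();c=cam("wrist");C=cloud(c);np.savez("w8.npz",**{k:np.array(v) for k,v in c.items()})
Rm=R.from_rotvec(s["tcp_rot"]).as_matrix()
d=C-np.array([*SEAT,0]);U=d[...,:2]@A;V=d[...,:2]@B;Z=C[...,2]
hsv=cv2.cvtColor(c["image"],cv2.COLOR_BGR2HSV)
# maps on coarse pixel grid: axial, lateral, height in mm
for v in range(170,330,12):
    print(v,[(int(1e3*U[v,u]),int(1e3*V[v,u]),int(1e3*Z[v,u])) if Z[v,u]==Z[v,u] else 0 for u in range(240,401,16)])
```

```text
170 [(102, 59, 0), (102, 47, 0), (102, 35, 0), (102, 22, 0), (117, 7, 63), (118, -1, 68), (102, -13, 0), (102, -25, 0), (102, -38, 0), (102, -50, 0), (102, -62, -1)]
182 [(92, 60, 0), (92, 48, 0), (93, 35, 0), (93, 23, 0), (113, 7, 72), (113, -1, 74), (92, -13, -1), (92, -26, 0), (93, -38, 0), (92, -51, -1), (92, -63, 0)]
194 [(83, 61, 0), (83, 48, 0), (86, 34, 10), (86, 22, 10), (106, 7, 73), (107, -1, 76), (106, -9, 72), (87, -25, 11), (86, -37, 10), (82, -51, -1), (82, -64, 0)]
206 [(73, 61, 0), (73, 49, 0), (77, 34, 10), (98, 16, 69), (102, 7, 79), (102, -1, 81), (101, -9, 79), (77, -25, 10), (76, -37, 9), (73, -51, 1), (73, -64, 0)]
218 [(63, 62, 0), (62, 49, 0), (68, 34, 12), (94, 16, 76), (96, 7, 82), (97, -1, 83), (96, -9, 81), (91, -19, 69), (67, -38, 10), (63, -52, 0), (62, -65, 0)]
230 [(52, 63, 0), (52, 50, 0), (57, 35, 11), (90, 15, 83), (91, 7, 85), (91, -1, 87), (91, -9, 85), (88, -18, 79), (57, -38, 11), (52, -53, 0), (52, -66, 0)]
242 [(41, 64, 0), (41, 51, 0), (47, 35, 11), (83, 15, 84), (86, 7, 90), (86, 0, 90), (88, -8, 94), (81, -18, 80), (47, -39, 10), (41, -54,
[... 541 characters left out ...]
7), (110, 15, 167), (110, 11, 167), (111, 7, 167), (87, 5, 132), (70, 0, 109), (87, -6, 132), (111, -8, 167), (111, -12, 168), (111, -16, 167), (111, -20, 168)]
302 [(110, 18, 172), (111, 14, 172), (111, 10, 172), (110, 7, 170), (83, 5, 134), (53, -1, 94), (82, -6, 134), (111, -8, 172), (111, -11, 173), (111, -15, 172), (111, -19, 172)]
314 [(111, 17, 176), (110, 14, 176), (111, 10, 176), (107, 7, 171), (103, 3, 166), (104, 0, 168), (103, -4, 166), (111, -7, 176), (110, -11, 176), (111, -14, 177), (110, -18, 176)]
326 [(109, 17, 178), (109, 13, 179), (109, 10, 178), (104, 7, 173), (102, 3, 170), (102, 0, 170), (103, -4, 171), (107, -7, 176), (108, -11, 177), (108, -14, 177), (108, -18, 178)]
```

Run:
```python
from h import *
for n,tz in (("w2",.20),("w3",.24),("w5",.1984),("w6",.2085)):
    c=dict(np.load(n+".npz"));T=None
    # camera -> tool coordinates
    h,w=c["z_map"].shape;u,v=np.meshgrid(np.arange(w),np.arange(h));s=slopes(c,np.c_[u.ravel(),v.ravel()]);z=c["z_map"].ravel()
    P=(np.c_[s,np.ones(len(s))]*z[:,None])@c["T_tool_cam"][:3,:3].T+c["T_tool_cam"][:3,3]
    m=(z>0)&(P[:,2]<.03)&(abs(P[:,1])<.07)&(abs(P[:,0])<.02)
    Q=P[m];print(n,len(Q))
    for side in (-1,1):
        q=Q[Q[:,1]*side>0]
        if len(q): print(side,"tip z max",np.percentile(q[:,2],[50,90,99,100]).round(4),"y",np.percentile(q[:,1],[1,99]).round(4),"x",np.percentile(q[:,0],[1,99]).round(4))
rep("now")
```

```text
w2 18027
-1 tip z max [-0.1015 -0.0535 -0.0378 -0.0346] y [-0.0667 -0.0019] x [-0.0091  0.0197]
1 tip z max [-0.1089 -0.0549 -0.0379 -0.0345] y [0.0023 0.0673] x [-0.0083  0.0198]
w3 18133
-1 tip z max [-0.1019 -0.0535 -0.0378 -0.035 ] y [-0.0665 -0.002 ] x [-0.0092  0.0197]
1 tip z max [-0.1094 -0.055  -0.0382 -0.035 ] y [0.0022 0.0676] x [-0.0084  0.0198]
w5 17569
-1 tip z max [-0.1039 -0.0539 -0.0379 -0.0351] y [-0.062 -0.002] x [-0.0091  0.0198]
1 tip z max [-0.1095 -0.0549 -0.0382 -0.0341] y [0.0022 0.0635] x [-0.0085  0.0198]
w6 18740
-1 tip z max [-0.1077 -0.0548 -0.0379 -0.0348] y [-0.0634 -0.0019] x [-0.0102  0.0198]
1 tip z max [-0.1136 -0.0556 -0.0382 -0.0349] y [0.0023 0.0622] x [-0.0097  0.0198]
now t35.1 w0.0005 g7.5 F axial -0.5 lat 3.1 z 14.8 [ 0.5   0.41 -0.03] [ 0.6522 -0.1779  0.0547]
```

The wrist depth shows the finger tips end 35 mm behind the reported TCP. That explains everything: I gripped only the handle's top edge before, and the collar's crown now. I'll correct the tool offset and turn the collar.

```bash
sed -i 's/(.019-back)/(.052-back)/; s/rate=.02,rot=o/rate=.03,rot=o/' h.py
sed -i 's/    n=int(round/    assert manip.state()["grasp_force"]>20\n    n=int(round/' h.py
cat >> h.py <<'E'
def bars(name):
    c=cam("wrist");np.savez(name+".npz",**{k:np.array(v) for k,v in c.items()});C=cloud(c);hsv=cv2.cvtColor(c["image"],cv2.COLOR_BGR2HSV)
    d=C-np.array([*SEAT,0]);U=1e3*d[...,:2]@A;V=1e3*d[...,:2]@B;reg=(U>59)&(U<76)&(abs(V)<24)&(C[...,2]>.06)&(C[...,2]<.1)
    for nm,lo,hi in (("white",(0,0,130),(180,70,255)),("orange",(5,120,110),(20,255,255)),("yellow",(22,140,120),(35,255,255))):
        r=reg if nm!="yellow" else (abs(V)<24)&(U>40)&(U<64)&(C[...,2]>.06)
        n,l,st,ce=cv2.connectedComponentsWithStats(cv2.inRange(hsv,lo,hi)&(r*255).astype(np.uint8))
        for i in range(1,n):
            if st[i,4]>=5: m=l==i;z=1e3*np.median(C[m][:,2]);print(nm,st[i,4],"px",ce[i].round(0),"axial %.0f lat %.1f z %.0f ang %.2f"%(np.median(U[m]),np.median(V[m]),z,np.arctan2(np.median(V[m]),z-69)))
    g=cv2.inRange(hsv,(50,100,30),(85,255,255))>0
    g&=(C[...,2]>.09)&(abs(V)<24)&(U>-90)&(U<70);print("green axial",np.percentile(U[g],[1,99]).round(1),"lat",np.percentile(V[g],[2,98]).round(1))
E
python3 - <<'E'
from h import *
manip.set_gripper(.066);P,o=pose(0,.13);manip.move_linear(P,rate=.2);
stroke(-.6,.62)
P,o=pose(0,.19);P[:2]-=.02*A;manip.move_pose(P,o);rep("look");bars("w9")
E
```

```text
at t38.7 w0.0665 g0.0 F axial -0.5 lat 0.4 z -0.1 [ 0.24  0.2  -0.02] [ 0.6545 -0.206   0.0268]
grip t39.2 w0.0438 g30.1 F axial -0.3 lat 2.0 z 2.5 [0.33 0.2  0.  ] [ 0.6544 -0.2057  0.0267]
-0.50 t39.5 w0.0444 g30.0 F axial 1.6 lat 0.7 z 3.3 [-0.08 -0.08  0.08] [ 0.6543 -0.2024  0.0246]
   Mx -0.09
-0.40 t39.8 w0.0443 g30.0 F axial 1.5 lat -4.3 z 4.6 [-0.5  -0.23  0.01] [ 0.653  -0.1979  0.0218]
   Mx -0.53
-0.29 t40.1 w0.0442 g30.0 F axial 0.5 lat -2.5 z 6.5 [-0.39 -0.06  0.03] [ 0.652  -0.1927  0.02  ]
   Mx -0.39
-0.19 t40.5 w0.0443 g30.0 F axial 0.7 lat -2.8 z 8.7 [-0.45  0.03 -0.03] [ 0.6511 -0.1876  0.0187]
   Mx -0.44
-0.09 t40.8 w0.0444 g30.0 F axial -0.1 lat -1.8 z 8.5 [-0.41  0.04  0.02] [ 0.6501 -0.1823  0.0179]
   Mx -0.39
0.01 t41.1 w0.0443 g30.0 F axial 0.3 lat -0.0 z 9.8 [-0.04  0.04 -0.01] [ 0.649  -0.1767  0.0177]
   Mx -0.03
0.11 t41.4 w0.0443 g30.0 F axial 0.8 lat 0.6 z 10.5 [ 0.3   0.11 -0.08] [ 0.6479 -0.171   0.0179]
   Mx 0.32
0.21 t41.8 w0.0441 g30.0 F axial 1.5 lat 0.6 z 10.2 [ 0.31  0.05 -0.07] [ 0.647  -0.1657  0.0188]
   Mx 0.31
0.32 t42.1 w0.0442 g30.0 F
[... 249 characters left out ...]
.52 -0.09 -0.14] [ 0.6444 -0.151   0.0243]
   Mx 0.50
0.62 t43.1 w0.0444 g33.7 F axial 3.2 lat -2.2 z 10.7 [ 0.3  -0.33 -0.11] [ 0.6437 -0.1466  0.0271]
   Mx 0.24
look t45.0 w0.0666 g0.0 F axial -1.1 lat -0.6 z 0.4 [-0.02  0.15 -0.02] [ 0.6285 -0.1785  0.2079]
white 21 px [300. 164.] axial 66 lat 22.3 z 76 ang 1.25
white 51 px [311. 169.] axial 64 lat 10.9 z 89 ang 0.49
white 48 px [321. 170.] axial 64 lat 1.3 z 91 ang 0.06
white 36 px [330. 170.] axial 64 lat -7.4 z 90 ang -0.34
white 17 px [337. 168.] axial 64 lat -14.3 z 85 ang -0.73
orange 64 px [304. 166.] axial 65 lat 17.9 z 85 ang 0.85
yellow 93 px [321. 183.] axial 51 lat 1.3 z 93 ang 0.05
green axial [-67.4  52.5] lat [-18.4  19.1]
```

Bar 4 is now under the index, and the orange bar is 0.8 rad away, two clicks. The driver is still seated. One more stroke.

Run:
```python
from h import *
stroke(-.4,.42)
P,o=pose(0,.19);P[:2]-=.02*A;manip.move_pose(P,o);rep("look");bars("w10")
```

```text
at t46.8 w0.0661 g0.0 F axial 0.2 lat 1.0 z -0.1 [ 0.15  0.2  -0.01] [ 0.653  -0.1972  0.022 ]
grip t47.2 w0.0444 g30.0 F axial 0.9 lat 2.1 z 3.0 [ 0.21  0.18 -0.  ] [ 0.6528 -0.1968  0.0218]
-0.30 t47.5 w0.0441 g30.0 F axial 1.4 lat -0.0 z 3.7 [-0.13 -0.1   0.1 ] [ 0.6526 -0.1931  0.0205]
   Mx -0.15
-0.20 t47.9 w0.0443 g30.0 F axial 1.7 lat -3.9 z 4.8 [-0.53 -0.1   0.07] [ 0.6513 -0.1882  0.0187]
   Mx -0.54
-0.09 t48.2 w0.0445 g30.0 F axial 2.0 lat -1.6 z 6.3 [-0.21  0.03  0.11] [ 0.6501 -0.1824  0.0179]
   Mx -0.20
0.01 t48.5 w0.0442 g30.0 F axial 0.1 lat -1.1 z 8.1 [-0.09 -0.03 -0.07] [ 0.6491 -0.1767  0.0176]
   Mx -0.09
0.11 t48.8 w0.0446 g30.0 F axial 1.0 lat 0.3 z 7.9 [ 0.07  0.05 -0.02] [ 0.6481 -0.1711  0.0179]
   Mx 0.08
0.21 t49.2 w0.0441 g30.0 F axial 0.4 lat -0.8 z 8.3 [ 0.22  0.01 -0.02] [ 0.6471 -0.1657  0.0188]
   Mx 0.22
0.32 t49.5 w0.0441 g30.0 F axial 2.3 lat -0.9 z 8.7 [ 0.3  -0.03 -0.02] [ 0.6462 -0.1606  0.0201]
   Mx 0.29
0.42 t49.8 w0.0441 g30.0 F axial 2.4 lat -1.7 z 8.9 [ 0.18 -0.13 -0.05] [ 0.6453 -0.1556  0.0221]
   Mx 0.16
look t51.6 w0.0660 g0.0 F axial 0.2 lat -0.5 z -0.5 [-0.06  0.13 -0.05] [ 0.6286 -0.1789  0.2076]
white 82 px [302. 165.] axial 66 lat 19.6 z 81 ang 1.02
white 58 px [311. 168.] axial 66 lat 10.5 z 89 ang 0.48
white 37 px [330. 169.] axial 64 lat -7.7 z 90 ang -0.36
white 18 px [337. 167.] axial 65 lat -14.7 z 85 ang -0.74
orange 91 px [320. 168.] axial 66 lat 1.8 z 91 ang 0.08
yellow 85 px [321. 183.] axial 51 lat 0.9 z 93 ang 0.04
green axial [-67.6  52.8] lat [-17.9  19.5]
```

Run:
```python
from h import *
c=dict(np.load("w10.npz"));C=cloud(c).reshape(-1,3);d=C[:,:2]-SEAT;u=d@A;v=d@B
for a in (-60,-30,0,40,105):
    m=(abs(u-a/1e3)<.005)&(abs(v)<.006)&(C[:,2]<.15);print(a,np.percentile(C[m,2],50).round(4))
m=(C[:,2]>.066)&(C[:,2]<.1)&(abs(v)<.02);print("nose",u[m].max().round(4))
print(order.close_job())
```

```text
-60 0.0925
-30 0.0929
0 0.0931
40 0.0927
105 0.0793
nose 0.1251
the job is handed in; nothing more can be done
None
```

The screwdriver is lying level in its charging cradle with the switch up, the clutch collar is at 6 (orange bar under the index mark), and I handed the job in at about 52 s; the hand-in returned no verdict.

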